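# Index the dish on the tilted decorating stand

## Task

Take the cork ring off the knob of the tilted stand and lay it down gently and flat, wholly on the grey felt mat. Then turn the dish, which its square knob turns, until the tip of the brass leaf points straight at the steel pointer, and let go. Do not shift the pointer, and leave the other things on the bench as they are.

Things in the scene. Friction and masses are not known exactly. Their poses are not given: they have to be found in the camera images.
- stand: Fixed steel stand, round foot 170 mm across; origin under the foot's centre. Its spindle leans 25 deg towards the stand's -x (about towards the robot), through (0,0,130) mm, direction (-0.423,0,0.906). There sits the underside of the round wooden dish: 230 mm across, 18 mm thick over a flat middle of 144 mm, sloping down to 7 mm at the rim.
- dish (a joint): Turn of the dish on its spindle, rad, growing anticlockwise seen from above; 0 = leaf straight uphill (stand's +x). Stiff (0.12 N m), stays where left. Hard stops at -0.9 and 4.2. It starts between 2.2 and 3.9, so the pointer is reached only by turning clockwise seen from above (value falling), by 1.7 to 4.4 rad: several grasps.
- knob (a point): On the axis of the square aluminium knob fixed in the middle of the dish; turning it turns the dish. 30 x 30 mm in section, flat sides, standing 42 mm above the flat of the dish; this point is 15 mm below its top. Axes: z along the spindle, out of the dish; x and y square to the knob's sides; x points to the leaf.
- leaf_tip (a point): Outer tip of the one brass leaf, about 42 mm long and 24 mm wide, in low relief (4 mm) on the sloping rim of the dish, on the knob's x side, 112 mm from the spindle axis; it turns with the dish.
- target (a point): Where the leaf tip comes when it points straight at the pointer (112 mm from the spindle). The pointer is a 20 mm wide steel arm coming from under the dish on its uphill side; its upturned end, as high as the rim, is a wedge 30 mm wide that narrows inward, 119 to 164 mm from the spindle. It is set within 0.5 rad of straight uphill, held by friction (3 N m).
- ring: Loose cork ring, 122 mm outside, 94 mm inside (wall 14 mm), 28 mm high, about 0.12 kg; origin at the centre of its underside, z along its axis. It lies on the dish around the knob, leaning with it, slid downhill about against the knob: the gap between knob and wall is widest (40 mm or more) on the downhill side.
- mat: Fixed square grey felt mat on the bench, 180 x 180 x 6 mm, left or right of the stand; origin at the centre of its underside, x and y along its edges.
- tray: Fixed square wooden tray of pots, 170 x 170 mm, 75 mm high, on the other side of the stand from the mat; origin at the centre of its underside. Bystander.
- jar: White jar, 68 mm across, 90 mm high, origin under its centre. Bystander.
- knife: Palette knife 190 mm long lying on the bench, along its own x. Bystander.
- block: Brick-coloured rubbing block 90 x 55 x 35 mm, origin under its centre. Bystander.
- bottle: White bottle, 60 mm across, 120 mm high, origin under its centre. Bystander.
- bowl: Blue bowl, 130 mm across, 50 mm high, origin under its centre. Bystander.
- mug: White mug, 80 mm across, 90 mm high, origin under its centre. Bystander.
Things that resemble listed ones, but are neither listed nor needed, are in the scene too. Of the things shaped like the ring, the cork one is meant.

How it is judged:
By the outcome, as a careful person would: the job done as asked, in the order asked, and still so for the second after the job is handed in, with the robot touching nothing.
It also fails if it takes over 72 s, if anything falls off the work surface, if the arm or the gripper's body presses on something with over 40 N, if the wrist force passes 120 N, or if a joint passes its speed limit or range.

## Robot

A 7-joint arm with a two-finger parallel gripper is mounted at the origin on the work surface. World frame = base frame: x ahead of the robot, y to its left, z up, the work surface at z = 0. Lengths are in m, angles in rad, forces in N, time in s.
With the tool pointing down it reaches from about 0.425 to 0.875 m from the base axis. Payload 4.7 kg.
Tool frame: the origin (TCP) lies where the fingers leave the gripper's body, on its centre line; the fingertips stand 70 mm ahead of it and the grasp point (between the pads) lies 51 mm ahead of it; z points along the fingers, y is the line along which they close (so a half turn about z gives the same grasp; the last joint's range is limited). The gripper opens to 87 mm and grips with 3 to 60 N. Pads are 19 mm wide; open, the fingers measure 117 mm over their backs; the gripper's body (75 mm by 190 mm) begins 51 mm behind the grasp point.
Start: joints at [0.014, 0.321, -0.07, 1.45, 0.023, 1.371, -0.057], TCP at [0.65, -0, 0.292] pointing down, gripper open.
Joint ranges: [-2.86, 2.86], [-0.3, 2.09], [-1.38, 1.24], [0.06, 2.45], [-1.56, 4.7], [0.09, 2.05], [-2.69, 2.69]. Speed limits (rad/s): [2.57, 2.57, 3.14, 3.14, 3.14, 3.14, 3.14].

## Interface

Orientations are given as a rotation vector (axis times angle).
In Python, from bench import ctrl gives the robot as it stands.
- The arm moves only by the tool play_rows, never from a script. Its argument "increments" is a list that holds one entry, the list of rows, each a list of 7 numbers: the shift along the tool's x, y, z as a fraction of full scale, then the turn, a rotation vector about the tool's x, y, z as a fraction of full scale, then the gripper command: -1 is shut, 1 is fully open, values between are in proportion. A call has 1 to 8 rows; each row is the pose to reach, as a shift and turn from the pose commanded when the call began, along the tool's axes at that moment; what a row does not reach only later rows make up. Full scale, the value 1, is 0.1 m for a shift and 90 degrees for a turn. A row lasts 1/10 s, in which the tool goes at most 50 mm and 8.59 degrees, less where a joint would pass 70% of its speed; a pose out of reach is approached as far as the arm can. A call with a number of a shift or a turn outside -1 to 1 is refused whole. A call with a gripper value outside its range is refused whole. The fingers move at their own pace and stop on an object; "squeeze" is the grip in N (left out, the last holds). Time passes only in rows, so rows that repeat a pose let the fingers close. It gives the time, the measured TCP pose, the force, the opening and the grip force at its end, in the units of the state.
- ctrl.get_state(): the state, without advancing time (a new reading comes with each control period).
- ctrl.get_image(name): name is "scene" or "side" or "wrist"; returns the picture (480x640x3 uint8, red, green, blue); there is no depth.
- ctrl.get_calibration(name): a dict with "vertical_fov" (degrees; the focal length in pixels is half the picture's height over the tangent of half this angle, whatever the lens; pixels are square), "cx", "cy" (the principal point, pixels), "dist_coeffs" ([k1, k2, p1, p2, k3] as OpenCV has them; the pictures are not rectified), "R" (3x3) and "t" (3): a world point X has camera coordinates R X + t; the wrist camera has in their place "T_tool_cam" (4x4, takes a point from camera to tool coordinates, whose origin is the TCP and whose axes are the flange's). Camera axes: x right, y down, z forward; pixel columns grow to the right and rows downward; lengths in m; the calibration is good to about 2 mm. A picture is of the moment at which its call begins: read the wrist's pose just before it. get_calibration takes no time and is no camera call.
- ctrl.close_job(): hands the job in; it is judged then, once.
The state is a dict: "time": time; "joint_positions": joint angles; "qd": joint speeds; "joint_torque": joint torques, N m; "position": TCP position; "tool_rot": TCP orientation; "ft_force": force on the tool from outside, world axes, zero at the start; "torque": the same for the moment, N m; "grip_width": opening from 0.0 (shut) to 1.0 (fully open); "grip_force": force on a finger pad.
Only numpy, scipy, OpenCV 4.12 (cv2) and the standard library are available. Lean on these libraries where they do the work, as an engineer would, in place of code of your own. Each camera call takes 0.05 s, during which the arm holds its last target. There are 200 camera calls.

## Working session

There is one attempt and no reset: what is moved stays moved. The work goes in short steps, Python scripts to look and compute and a tool call to move; the robot and the scene stay as the last step left them, time stands still between calls to the robot, and variables do not carry over. Pictures are saved under pics/ and viewed, at most 10 in all, crops included, and the job is handed in when it is done.

Besides the shell and the picture viewer there is one more tool, called after "Request:" as a command line: name --argument value ..., lists and objects as JSON in quotes. play_rows: Moves the arm, as the interface text tells. Shift numbers are shares of 0.1 m and turn numbers shares of 90 degrees, none past 1 either way. Its arguments: {"type":"object","properties":{"increments":{"type":"array"},"squeeze":{"type":"number"}},"required":["increments"]}

```bash
ls; mkdir -p pics; python3 - <<'E'
from bench import ctrl
import cv2,numpy as np
s=ctrl.get_state();print({k:np.round(v,3).tolist() for k,v in s.items()})
for n in ("scene","side","wrist"):
    c=ctrl.get_calibration(n);print(n,{k:np.round(v,4).tolist() for k,v in c.items()})
    cv2.imwrite(f"pics/{n}0.png",ctrl.get_image(n)[:,:,::-1])
E
```

```text
pics
{'time': 0.0, 'joint_positions': [0.014, 0.322, -0.07, 1.452, 0.023, 1.371, -0.057], 'qd': [-0.001, 0.001, -0.002, 0.002, -0.003, -0.002, -0.001], 'joint_torque': [-0.0, -49.128, -0.404, -31.253, -0.064, 0.044, 0.0], 'position': [0.65, -0.0, 0.291], 'tool_rot': [-2.221, -2.221, 0.002], 'ft_force': [0.406, -0.302, -0.119], 'torque': [-0.02, 0.035, -0.004], 'grip_force': 0.0, 'grip_width': 1.001}
scene {'vertical_fov': 46.2202, 'cx': 322.8794, 'cy': 229.1874, 'dist_coeffs': [-0.0314, 0.0, 0.0, 0.0, 0.0], 'R': [[0.4868, 0.8735, 0.0031], [0.7185, -0.3983, -0.5702], [-0.4969, 0.2798, -0.8215]], 't': [-0.1969, -0.3042, 1.7679]}
side {'vertical_fov': 53.0259, 'cx': 322.2709, 'cy': 237.5115, 'dist_coeffs': [0.0311, 0.0, 0.0, 0.0, 0.0], 'R': [[0.9979, -0.0628, -0.0127], [-0.0461, -0.5652, -0.8237], [0.0445, 0.8226, -0.5669]], 't': [-0.5158, 0.1154, 1.3407]}
wrist {'vertical_fov': 66.8325, 'cx': 319.2995, 'cy': 233.8178, 'dist_coeffs': [-0.0736, 0.0, 0.0, 0.0, 0.0], 'T_tool_cam': [[-0.0001, -0.9587, -0.2844, 0.0773], [1.0, -0.0003, 0.0005, 0.0006], [-0.0005, -0.2844, 0.9587, -0.0931], [0.0, 0.0, 0.0, 1.0]]}
```

View pics/scene0.png

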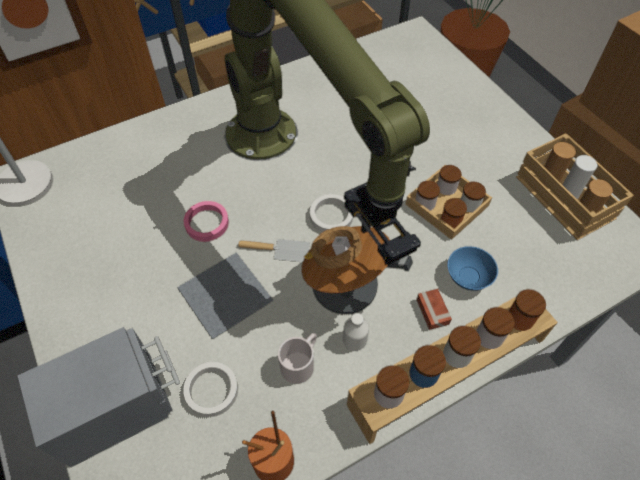

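View pics/side0.png

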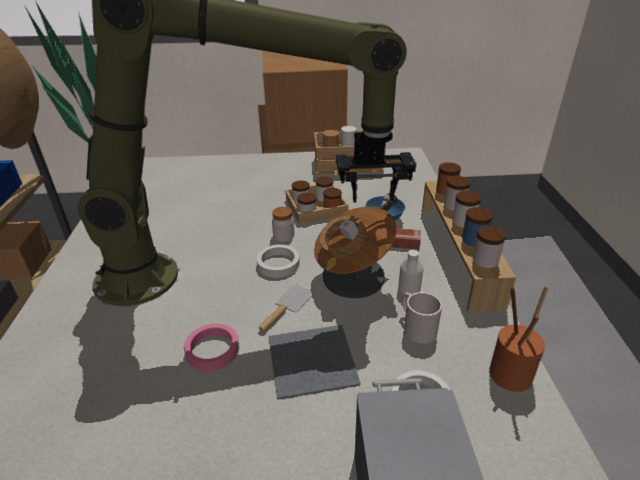

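The scene view shows the mat at about (225,295), the stand foot at (345,292) and the dish with the cork ring and knob at (341,245). The pink ring at (206,220) and the white rings at (330,212) and (210,388) are decoys. The side view has the dish at (356,240) and the mat at (313,360).

```bash
cat > h.py <<'E'
from bench import ctrl
import cv2,numpy as np
from scipy.spatial.transform import Rotation as Ro
def KD(n):
    c=ctrl.get_calibration(n);f=240/np.tan(np.radians(c["vertical_fov"])/2)
    return c,np.array([[f,0,c["cx"]],[0,f,c["cy"]],[0,0,1]]),np.array(c["dist_coeffs"])
def pose(n,s=None):   # camera->world R, origin
    c=ctrl.get_calibration(n)
    if n!="wrist":
        R=np.array(c["R"]);return R.T,-R.T@np.array(c["t"])
    s=s or ctrl.get_state();Rt=Ro.from_rotvec(s["tool_rot"]).as_matrix();T=np.array(c["T_tool_cam"])
    return Rt@T[:3,:3],Rt@T[:3,3]+np.array(s["position"])
def ray(n,px,s=None):
    c,K,D=KD(n);R,o=pose(n,s)
    p=cv2.undistortPoints(np.array(px,float).reshape(-1,1,2),K,D)[:,0]
    return o,np.c_[p,np.ones(len(p))]@R.T
def onplane(n,px,p0,nrm,s=None):
    o,d=ray(n,px,s);nrm=np.array(nrm,float)
    return o+d*(((np.array(p0)-o)@nrm)/(d@nrm))[:,None]
def onz(n,px,z,s=None): return onplane(n,px,[0,0,z],[0,0,1],s)
def proj(n,X,s=None):
    c,K,D=KD(n);R,o=pose(n,s);P=(np.array(X,float).reshape(-1,3)-o)@R
    return cv2.projectPoints(P,np.zeros(3),np.zeros(3),K,D)[0][:,0]
E
python3 - <<'E'
from h import *
r=lambda a:print(np.round(a,3).tolist())
r(onz("scene",[(237,256),(271,296),(219,333),(180,291)],.006))
r(onz("side",[(270,336),(340,327),(357,384),(277,393)],.006))
r(onz("scene",[(314,290),(377,290),(345,310)],0.0))
r(onz("side",[(322,275),(384,275),(353,293)],0.0))
r(onz("scene",[(237,244),(310,250)],0.005))
E
```

```text
[[0.388, -0.253, 0.006], [0.539, -0.226, 0.006], [0.569, -0.383, 0.006], [0.413, -0.424, 0.006]]
[[0.376, -0.25, 0.006], [0.545, -0.233, 0.006], [0.566, -0.404, 0.006], [0.396, -0.415, 0.006]]
[[0.574, -0.121, 0.0], [0.653, 0.021, 0.0], [0.663, -0.08, 0.0]]
[[0.515, -0.023, 0.0], [0.687, -0.037, 0.0], [0.592, -0.105, 0.0]]
[[0.352, -0.237, 0.005], [0.465, -0.073, 0.005]]
```

View pics/wrist0.png

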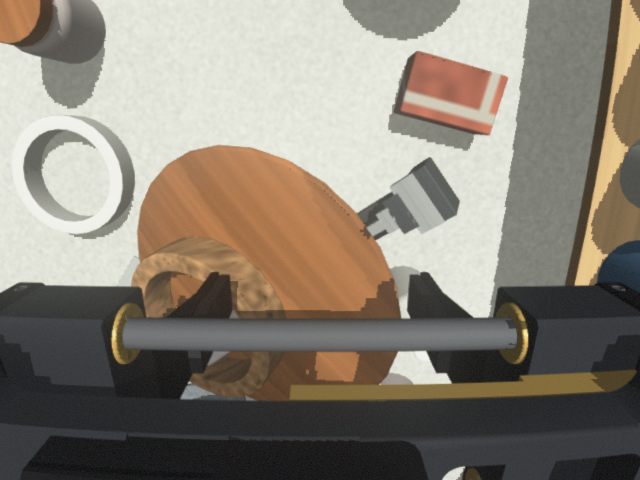

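The wrist view shows the dish centred near (270,270), with the cork ring at (210,320) partly hidden by the fingers. The pointer wedge is at (425,197) and a white decoy ring is at (73,175). I'll move to get a clear view.

Request:
play_rows --increments '[[[-0.4, -0.3, -0.3, 0, 0, 0, 1], [-0.8, -0.6, -0.6, 0, 0, 0, 1], [-1, -0.7, -0.8, 0, 0, 0, 1], [-1, -0.7, -0.8, 0, 0, 0, 1], [-1, -0.7, -0.8, 0, 0, 0, 1], [-1, -0.7, -0.8, 0, 0, 0, 1]]]'

```text
time: 0.75
position: [0.5801, -0.0985, 0.3711]
tool_rot: [-2.218, -2.222, 0.001]
ft_force: [0.4, 0.6, -0.4]
grip_width: 1.004
grip_force: 0.0
```

```bash
python3 - <<'E'
from h import *
import json
s=ctrl.get_state();print(s["position"],s["tool_rot"],s["time"])
json.dump({k:np.array(s[k]).tolist() for k in("position","tool_rot")},open("s1.json","w"))
for n in("wrist","scene","side"):cv2.imwrite(f"pics/{n}1.png",ctrl.get_image(n)[:,:,::-1])
E
```

```text
[ 0.58008752 -0.09849916  0.37106723] [-2.21796299e+00 -2.22224017e+00  5.29660277e-04] 0.75
```

View pics/wrist1.png

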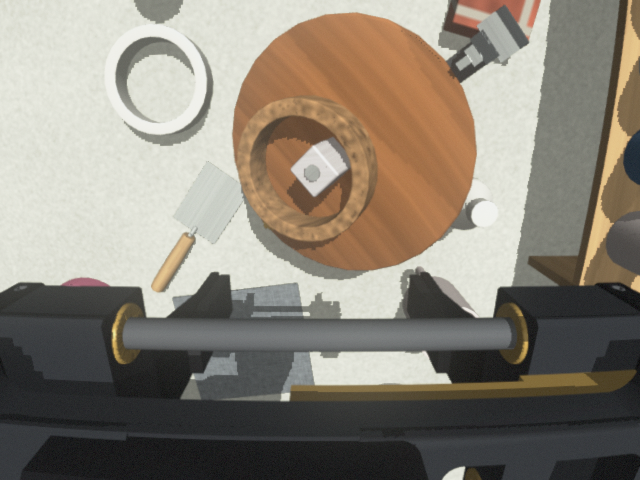

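The whole dish is visible: centre about (354,140), cork ring (307,170), knob (318,168), pointer wedge (490,40). The three ring-shaped things in view are:
- the cork ring at (307,170), which has the cork texture and lies around the knob, so it is the one meant
- a white ring at (157,80)
- a pink ring near (85,285)

I'll confirm with an enlarged crop.

```bash
python3 - <<'E'
import cv2
i=cv2.imread("pics/wrist1.png")[5:275,225:535]
cv2.imwrite("pics/c1.png",cv2.resize(i,None,fx=2.2,fy=2.2,interpolation=cv2.INTER_CUBIC))
E
```

```text
(no output)
```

View pics/c1.png

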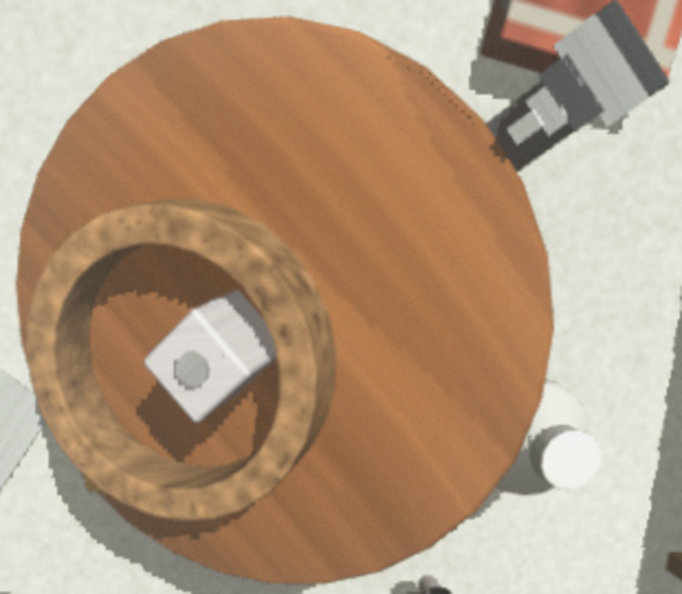

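The crop confirms the ring is cork. Its outer left edge is at crop (28,350), the knob top centre at (196,365), a yellow leaf-tip sliver at (90,485), and the pointer runs from (505,150) to (640,45).

```bash
cat > m1.py <<'E'
from h import *
import json
from scipy.optimize import least_squares
s=json.load(open("s1.json"))
C=lambda l:[(225+a/2.2,5+b/2.2) for a,b in l]
rim=C([(265,17),(380,45),(520,175),(552,300),(530,420),(440,540),(310,583),(30,200),(75,110),(19,300)])
kt=C([(196,365)])
def fr(p):
    X,Y,a=p;T=np.radians(25);c,d=np.cos(a),np.sin(a)
    R=Ro.from_euler("z",a).as_matrix()@Ro.from_euler("y",-T).as_matrix()  # dish frame: x uphill, z spindle
    return R,np.array([X,Y,.13])
def dl(p,px,h): R,o=fr(p);return (onplane("wrist",px,o+h*R[:,2],R[:,2],s)-o)@R
def res(p):
    return np.r_[np.hypot(*dl(p,rim,.007)[:,:2].T)-.115, 2*dl(p,kt,.060)[0,:2]]
if __name__=="__main__":
    f=least_squares(res,[.6,-.03,0]);p=f.x;print("stand",p.round(4),"res mm",(f.fun*1e3).round(1))
    np.save("p.npy",p);R,o=fr(p)
    pol=lambda q:[(round(np.hypot(*a[:2])*1e3),round(np.arctan2(a[1],a[0]),3)) for a in q]
    print("pointer",pol(dl(p,C([(613,5),(665,85),(560,45),(608,125),(525,135),(545,95),(490,120),(520,168)]),.007)))
    print("leaftip",pol(dl(p,C([(90,485)]),.01)))
    k=dl(p,C([(145,360),(195,310),(248,372),(195,420)]),.06)[:,:2];e=np.roll(k,-1,0)-k
    print("knob edges",np.hypot(*e.T).round(4),(np.arctan2(e[:,1],e[:,0])%(np.pi/2)).round(3))
    q=dl(p,C([(28,350),(55,265),(100,225),(85,480),(190,520),(260,490)]),.046)[:,:2]
    g=least_squares(lambda c:np.hypot(*(q-c).T)-.061,[-.03,0]);print("ring",g.x.round(4),(g.fun*1e3).round(1))
    print("knob pt",(o+.045*R[:,2]).round(4),"R",R.round(3).tolist())
E
python3 m1.py
```

```text
stand [ 0.6004 -0.0462  0.3092] res mm [-1.2 -2.2 -0.8 -1.3 -2.5 -1.8 -2.5 -1.5 -0.6 -2.4  0.5 -0. ]
pointer [(163, np.float64(0.436)), (163, np.float64(0.258)), (145, np.float64(0.449)), (144, np.float64(0.246)), (122, np.float64(0.334)), (133, np.float64(0.384)), (116, np.float64(0.427)), (115, np.float64(0.265))]
leaftip [(111, np.float64(-2.694))]
knob edges [0.0276 0.0276 0.0281 0.0279] [0.436 0.454 0.446 0.438]
ring [-0.0225 -0.0021] [-0.6 -2.4 -2.5  0.6 -1.6 -3.9]
knob pt [ 0.5823 -0.052   0.1708] R [[0.863, -0.304, -0.403], [0.276, 0.953, -0.129], [0.423, 0.0, 0.906]]
```

Pointer angle is 0.345 rad. The leaf is at 3.587 rad, from both the knob faces and the tip sliver. Next is the pre-grasp pose above the ring's downhill wall.

```bash
cat > g.py <<'E'
from m1 import *
p=np.load("p.npy");R,o=fr(p)
Rd=np.c_[R[:,1],R[:,0],-R[:,2]]
def go(Rt,pos,lab=""):
    st=ctrl.get_state();R0=Ro.from_rotvec(st["tool_rot"]).as_matrix()
    d=R0.T@(np.array(pos)-st["position"]);w=Ro.from_matrix(R0.T@Rt).as_rotvec()
    print(lab,"shift",(d/.1).round(3).tolist(),"turn",(w/(np.pi/2)).round(3).tolist(),"tcp",np.round(pos,3))
def dw(v): return o+R@np.array(v)
E
python3 - <<'E'
from g import *
go(Rd,dw([-.0765,-.002,.093+.06]),"pre")
go(Rd,dw([-.0765,-.002,.093]),"grasp")
E
```

```text
pre shift [0.097, -1.065, 1.347] turn [-0.277, 0.042, -0.192] tcp [ 0.473 -0.089  0.236]
grasp shift [0.173, -0.822, 1.89] turn [-0.277, 0.042, -0.192] tcp [ 0.497 -0.081  0.182]
```

Request:
play_rows --increments '[[[0.1, -1, 0.8, -0.277, 0.042, -0.192, -0.05], [0.1, -1, 0.8, -0.277, 0.042, -0.192, -0.05], [0.1, -1, 0.8, -0.277, 0.042, -0.192, -0.05], [0.1, -1, 0.8, -0.277, 0.042, -0.192, -0.05], [0.1, -1, 0.8, -0.277, 0.042, -0.192, -0.05], [0.1, -1, 0.8, -0.277, 0.042, -0.192, -0.05]]]'

```text
time: 1.5
position: [0.4808, -0.0896, 0.2932]
tool_rot: [1.677, 2.289, 0.509]
ft_force: [0.8, -0.0, 0.5]
grip_width: 0.543
grip_force: 0.0
```

```bash
python3 - <<'E'
from g import *
print(np.round(ctrl.get_state()["joint_positions"],2))
go(Rd,dw([-.0765,-.002,.093+.06]),"pre")
go(Rd,dw([-.0765,-.002,.093]),"grasp")
E
```

```text
[ 0.19 -0.25  0.07  2.09 -0.26  0.94  0.69]
pre shift [0.03, -0.304, 0.485] turn [0.001, 0.002, -0.001] tcp [ 0.473 -0.089  0.236]
grasp shift [0.032, -0.305, 1.085] turn [0.001, 0.002, -0.001] tcp [ 0.497 -0.081  0.182]
```

Request:
play_rows --increments '[[[0.03, -0.3, 0.5, 0, 0, 0, -0.05], [0.03, -0.3, 0.5, 0, 0, 0, -0.05], [0.03, -0.3, 0.5, 0, 0, 0, -0.05], [0.03, -0.3, 0.5, 0, 0, 0, -0.05]]]'

```text
time: 1.9
position: [0.4754, -0.089, 0.2362]
tool_rot: [1.675, 2.288, 0.51]
ft_force: [-0.3, -1.0, 0.0]
grip_width: 0.472
grip_force: 0.0
```

```bash
python3 - <<'E'
from g import *
print(np.round(ctrl.get_state()["joint_positions"],2))
go(Rd,dw([-.0765,-.002,.093]),"grasp")
st=ctrl.get_state();i=ctrl.get_image("wrist")[:,:,::-1]
ring=[dw([-.0225+.061*np.cos(a),-.002+.061*np.sin(a),.046]) for a in (0,np.pi/2,np.pi,-np.pi/2)]
print(proj("wrist",ring,st).round(),proj("wrist",[dw([0,0,.06])],st).round())
cv2.imwrite("pics/pre.png",i)
E
```

```text
[ 0.19 -0.21  0.08  2.18 -0.3   0.82  0.74]
grasp shift [0.009, -0.019, 0.591] turn [0.002, 0.002, -0.001] tcp [ 0.497 -0.081  0.182]
[[507. 261.]
 [414. 156.]
 [303. 262.]
 [400. 350.]] [[453. 267.]]
```

View pics/pre.png

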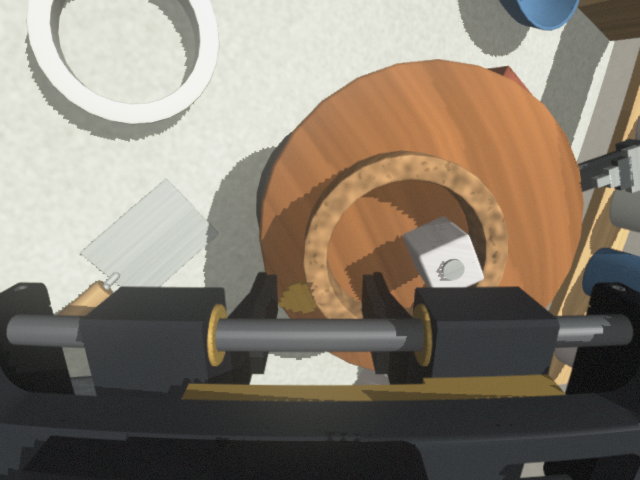

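The ring spans x 305–508 with its top at y 152, within about 4 px of prediction. The knob top is at (452,267), the leaf shows at (297,297), and the fingers (265 and 375) straddle the wall. Descending and gripping.

Request:
play_rows --increments '[[[0.0, -0.02, 0.3, 0, 0, 0, -0.05], [0.0, -0.02, 0.45, 0, 0, 0, -0.05], [0.01, -0.02, 0.58, 0, 0, 0, -0.05], [0.01, -0.02, 0.58, 0, 0, 0, -0.05], [0.01, -0.02, 0.58, 0, 0, 0, -1], [0.01, -0.02, 0.58, 0, 0, 0, -1], [0.01, -0.02, 0.58, 0, 0, 0, -1], [0.01, -0.02, 0.58, 0, 0, 0, -1]]]' --squeeze 20

```text
time: 2.75
position: [0.4952, -0.0815, 0.1817]
tool_rot: [1.676, 2.288, 0.51]
ft_force: [-0.5, 1.6, -0.1]
grip_width: 0.2
grip_force: 0.0
```

Request:
play_rows --increments '[[[0, 0, 0, 0, 0, 0, -1], [0, 0, 0, 0, 0, 0, -1], [0, 0, 0, 0, 0, 0, -1], [0, 0, 0, 0, 0, 0, -1]]]'

```text
time: 3.15
position: [0.4952, -0.0814, 0.1816]
tool_rot: [1.676, 2.288, 0.51]
ft_force: [-3.5, -0.6, 6.5]
grip_width: 0.142
grip_force: 19.9
```

Request:
play_rows --increments '[[[0, 0, -0.1, 0, 0, 0, -1], [0, 0, -0.25, 0, 0, 0, -1], [0, 0, -0.4, 0, 0, 0, -1], [0, 0, -0.55, 0, 0, 0, -1], [0, 0, -0.7, 0, 0, 0, -1], [0, 0, -0.7, 0, 0, 0, -1]]]'

```text
time: 3.75
position: [0.4666, -0.0907, 0.246]
tool_rot: [1.675, 2.287, 0.51]
ft_force: [0.5, 0.1, -1.3]
grip_width: 0.149
grip_force: 19.9
```

```bash
python3 - <<'E'
from g import *
print("pink",onz("scene",[(206,205),(206,238),(184,220),(229,220)],.02).round(3).tolist())
print("h",((np.array([.4952,-.0814,.1816])-o)@R).round(4))
Rm=np.c_[[0,1,0],[1,0,0],[0,0,-1]].astype(float)
st=ctrl.get_state()
go(Rd,np.array(st["position"])+[-.0,-.16,.03],"side")
Rc=Ro.from_rotvec(st["tool_rot"]).as_matrix()
go(Rm,[.421,-.323,.006+.075+.06],"abs")
E
```

```text
pink [[0.199, -0.262, 0.02], [0.303, -0.305, 0.02], [0.218, -0.335, 0.02], [0.279, -0.226, 0.02]]
h [-0.0787 -0.0015  0.0936]
side shift [-1.527, -0.309, -0.473] turn [0.003, 0.003, -0.001] tcp [ 0.467 -0.251  0.276]
abs shift [-2.075, -1.475, 0.471] turn [0.279, -0.041, 0.192] tcp [ 0.421 -0.323  0.141]
```

Request:
play_rows --increments '[[[-0.2, -0.04, -0.06, 0, 0, 0, -1], [-0.5, -0.1, -0.15, 0, 0, 0, -1], [-0.75, -0.15, -0.25, 0, 0, 0, -1], [-1, -0.2, -0.3, 0, 0, 0, -1], [-1, -0.2, -0.3, 0, 0, 0, -1]]]'

```text
time: 4.25
position: [0.4669, -0.1987, 0.2626]
tool_rot: [1.682, 2.284, 0.506]
ft_force: [-0.4, -0.1, -2.0]
grip_width: 0.15
grip_force: 20.0
```

Request:
play_rows --increments '[[[-0.2, -0.04, -0.06, 0, 0, 0, -1], [-0.4, -0.07, -0.1, 0, 0, 0, -1], [-0.53, -0.1, -0.15, 0, 0, 0, -1], [-0.53, -0.1, -0.15, 0, 0, 0, -1]]]'

```text
time: 4.65
position: [0.4683, -0.2515, 0.2722]
tool_rot: [1.68, 2.287, 0.507]
ft_force: [0.2, 0.1, -1.6]
grip_width: 0.148
grip_force: 20.0
```

```bash
python3 - <<'E'
from g import *
Rm=np.c_[[0,1,0],[1,0,0],[0,0,-1]].astype(float)
go(Rm,[.421,-.323,.22],"abs")
E
```

```text
abs shift [-0.541, -0.824, 0.191] turn [0.277, -0.041, 0.19] tcp [ 0.421 -0.323  0.22 ]
```

Request:
play_rows --increments '[[[-0.14, -0.2, 0.05, 0.07, -0.01, 0.048, -1], [-0.27, -0.4, 0.1, 0.14, -0.02, 0.095, -1], [-0.4, -0.6, 0.14, 0.21, -0.03, 0.143, -1], [-0.54, -0.82, 0.19, 0.277, -0.041, 0.19, -1], [-0.54, -0.82, 0.19, 0.277, -0.041, 0.19, -1], [-0.54, -0.82, 0.19, 0.277, -0.041, 0.19, -1]]]'

```text
time: 5.25
position: [0.4223, -0.3199, 0.2198]
tool_rot: [-2.214, -2.227, -0.004]
ft_force: [0.1, 0.9, -0.8]
grip_width: 0.148
grip_force: 20.0
```

```bash
python3 - <<'E'
from g import *
Rm=np.c_[[0,1,0],[1,0,0],[0,0,-1]].astype(float)
print(np.round(ctrl.get_state()["joint_positions"],2))
go(Rm,[.421,-.323,.083],"abs")
st=ctrl.get_state()
a=ctrl.get_image("side")[:,:,::-1][180:430,180:440];b=ctrl.get_image("scene")[:,:,::-1][150:400,130:390]
cv2.imwrite("pics/hold.png",cv2.resize(np.hstack([a,b]),None,fx=1.5,fy=1.5,interpolation=cv2.INTER_CUBIC))
E
```

```text
[ 0.3   0.11  0.32  1.85 -0.04  1.18  0.64]
abs shift [-0.035, -0.014, 1.368] turn [0.0, -0.002, 0.004] tcp [ 0.421 -0.323  0.083]
```

View pics/hold.png

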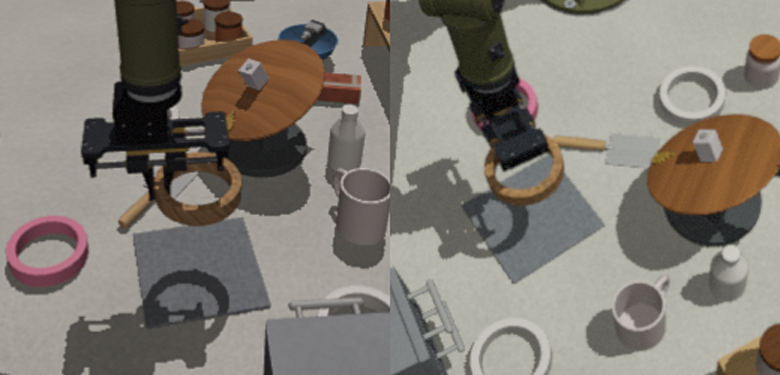

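The ring is held level over the mat: side crop (198,187), scene crop (524,165). Lowering slowly.

Request:
play_rows --increments '[[[0, 0, 0.25, 0, 0, 0, -1], [-0.02, 0, 0.5, 0, 0, 0, -1], [-0.03, -0.01, 0.75, 0, 0, 0, -1], [-0.03, -0.01, 1, 0, 0, 0, -1], [-0.03, -0.01, 1, 0, 0, 0, -1]]]'

```text
time: 5.85
position: [0.4191, -0.3223, 0.1182]
tool_rot: [-2.213, -2.222, -0.001]
ft_force: [-0.7, 1.3, -1.8]
grip_width: 0.147
grip_force: 20.0
```

Request:
play_rows --increments '[[[0, 0, 0.1, 0, 0, 0, -1], [0, 0, 0.2, 0, 0, 0, -1], [0, 0, 0.27, 0, 0, 0, -1], [0, 0, 0.31, 0, 0, 0, -1], [0, 0, 0.34, 0, 0, 0, -1], [0, 0, 0.34, 0, 0, 0, -1]]]'

```text
time: 6.45
position: [0.4207, -0.3243, 0.0863]
tool_rot: [-2.217, -2.225, -0.001]
ft_force: [-0.4, -0.2, -2.2]
grip_width: 0.149
grip_force: 20.0
```

Request:
play_rows --increments '[[[0, 0, 0.02, 0, 0, 0, -1], [0, 0, 0.04, 0, 0, 0, -1], [0, 0, 0.04, 0, 0, 0, -1]]]'

```text
time: 6.75
position: [0.4208, -0.3243, 0.0824]
tool_rot: [-2.217, -2.225, -0.001]
ft_force: [-0.3, 0.6, -1.9]
grip_width: 0.146
grip_force: 20.0
```

Request:
play_rows --increments '[[[0, 0, 0.01, 0, 0, 0, -1], [0, 0, 0.02, 0, 0, 0, -1], [0, 0, 0.02, 0, 0, 0, -1]]]'

```text
time: 7.05
position: [0.4211, -0.3242, 0.0811]
tool_rot: [-2.217, -2.225, -0.002]
ft_force: [-2.1, 2.7, 4.2]
grip_width: 0.148
grip_force: 20.0
```

Request:
play_rows --increments '[[[0, 0, 0, 0, 0, 0, -0.6], [0, 0, 0, 0, 0, 0, -0.4], [0, 0, 0, 0, 0, 0, -0.2], [0, 0, 0, 0, 0, 0, -0.2], [0, 0, -0.1, 0, 0, 0, -0.2], [0, 0, -0.3, 0, 0, 0, -0.2], [0, 0, -0.6, 0, 0, 0, -0.2], [0, 0, -1, 0, 0, 0, -0.2]]]'

```text
time: 7.85
position: [0.4199, -0.3239, 0.1808]
tool_rot: [-2.215, -2.223, 0.001]
ft_force: [0.2, -0.2, 0.1]
grip_width: 0.399
grip_force: 0.0
```

Request:
play_rows --increments '[[[0, 0, -0.4, 0, 0, 0, 0.2], [0, 0, -0.8, 0, 0, 0, 0.2], [0.3, 0.1, -1, 0, 0, 0, 0.2], [0.6, 0.2, -1, 0, 0, 0, 0.2], [0.6, 0.2, -1, 0, 0, 0, 0.2]]]'

```text
time: 8.35
position: [0.4429, -0.26, 0.2823]
tool_rot: [2.21, 2.232, 0.006]
ft_force: [0.9, 0.2, 0.4]
grip_width: 0.598
grip_force: 0.0
```

```bash
python3 - <<'E'
from g import *
a=ctrl.get_image("side")[:,:,::-1][180:430,180:440];b=ctrl.get_image("scene")[:,:,::-1][150:400,130:390]
cv2.imwrite("pics/placed.png",cv2.resize(np.hstack([a,b]),None,fx=1.5,fy=1.5,interpolation=cv2.INTER_CUBIC))
E
```

```text
(no output)
```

View pics/placed.png

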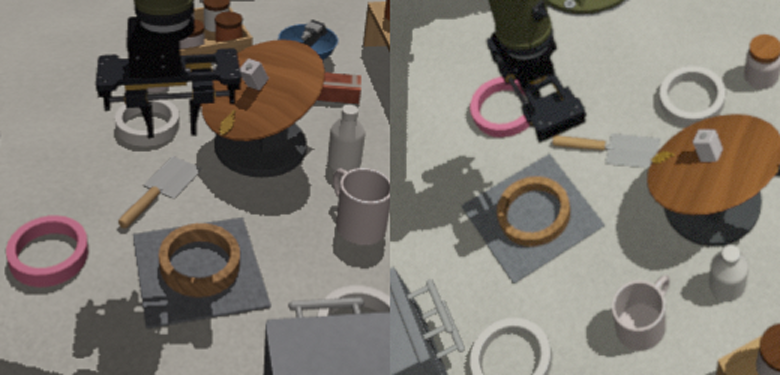

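The cork ring lies flat and wholly on the mat: side crop (198,257), scene crop (534,210). The other things are undisturbed and the leaf shows at scene crop (660,157). Next is the knob: about 3.24 rad clockwise, planned as one sweep starting with tool-y at dish angle 2.016.

```bash
cat >> g.py <<'E'
def Rk(phi): return R@Ro.from_euler("z",phi).as_matrix()@np.c_[[0,1,0],[1,0,0],[0,0,-1]]
E
python3 - <<'E'
from g import *
go(Rk(.85),dw([0,0,.17]),"pre, phi .85")
E
```

```text
pre, phi .85 shift [1.955, 0.923, -0.028] turn [-0.282, -0.079, -0.723] tcp [ 0.532 -0.068  0.284]
```

Request:
play_rows --increments '[[[0.3, 0.15, -0.2, -0.035, -0.01, -0.09, 0.5], [0.6, 0.3, -0.2, -0.07, -0.02, -0.18, 0.5], [0.9, 0.45, -0.2, -0.1, -0.03, -0.27, 0.5], [1, 0.6, -0.2, -0.14, -0.04, -0.36, 0.5], [1, 0.7, -0.2, -0.18, -0.05, -0.45, 0.5], [1, 0.8, -0.2, -0.21, -0.06, -0.54, 0.5], [1, 0.9, -0.2, -0.25, -0.07, -0.63, 0.5], [1, 0.92, -0.2, -0.28, -0.08, -0.72, 0.5]]]'

```text
time: 9.25
position: [0.5322, -0.1656, 0.3005]
tool_rot: [0.593, 2.688, 0.291]
ft_force: [-1.5, 0.2, 0.4]
grip_width: 0.751
grip_force: 0.0
```

```bash
python3 - <<'E'
from g import *
print(np.round(ctrl.get_state()["joint_positions"],2))
go(Rk(2.016),dw([0,0,.17]),"pre")
E
```

```text
[ 0.11 -0.09  0.27  1.94 -0.29  0.97  1.65]
pre shift [0.483, 0.823, 0.264] turn [-0.006, -0.004, -0.755] tcp [ 0.532 -0.068  0.284]
```

j7 grows with tool yaw, so starting at 0.445 keeps the whole sweep inside j7's range (about 1.25 to -2.0).

```bash
python3 - <<'E'
from g import *
go(Rk(.445),dw([0,0,.18]),"pre")
E
```

```text
pre shift [0.483, 0.822, 0.164] turn [-0.007, 0.001, 0.245] tcp [ 0.528 -0.069  0.293]
```

Request:
play_rows --increments '[[[0, 0.3, 0.05, 0, 0, 0.08, 0.5], [0, 0.6, 0.1, 0, 0, 0.16, 0.5], [0, 0.82, 0.16, -0.007, 0, 0.245, 0.5], [0, 0.82, 0.16, -0.007, 0, 0.245, 0.5], [0, 0.82, 0.16, -0.007, 0, 0.245, 0.5]]]'

```text
time: 9.75
position: [0.5683, -0.0908, 0.3083]
tool_rot: [1.112, 2.554, 0.404]
ft_force: [0.1, 0.5, -0.5]
grip_width: 0.752
grip_force: 0.0
```

```bash
python3 - <<'E'
from g import *
s=ctrl.get_state();print(s["time"],np.round(s["joint_positions"],2));i=ctrl.get_image("wrist")[:,:,::-1]
json.dump({k:np.array(s[k]).tolist() for k in("position","tool_rot")},open("s2.json","w"))
cv2.imwrite("pics/k.png",i)
k=[dw([0,0,.06])]+[dw(Ro.from_euler("z",.445).as_matrix()@[a,b,.06]) for a,b in((.015,.015),(-.015,.015),(-.015,-.015),(.015,-.015))]
print("knob pred",proj("wrist",k,s).round(1).tolist())
print("leaf pred",proj("wrist",[dw([.112*np.cos(3.587),.112*np.sin(3.587),.009])],s).round(1).tolist())
print("pointer",proj("wrist",[dw([r*np.cos(.345),r*np.sin(.345),.007]) for r in(.119,.164)],s).round(1).tolist())
# crisp knob top: bright desaturated blob
h=cv2.cvtColor(i,cv2.COLOR_BGR2HSV);x,y=proj("wrist",k[:1],s)[0].astype(int)
m=((h[...,1]<50)&(h[...,2]>120)).astype(np.uint8);w=np.zeros_like(m);w[max(0,y-60):y+60,max(0,x-60):x+60]=1;m*=w
c=max(cv2.findContours(m,cv2.RETR_EXTERNAL,cv2.CHAIN_APPROX_NONE)[0],key=cv2.contourArea);print(cv2.contourArea(c),cv2.approxPolyDP(c,4,True)[:,0].tolist())
E
```

```text
9.75 [ 0.06 -0.07  0.15  1.91 -0.25  0.93  1.08]
knob pred [[289.0, 183.1], [314.3, 157.1], [262.4, 157.5], [264.7, 208.2], [314.7, 207.9]]
leaf pred [[143.3, 174.2]]
pointer [[454.7, 188.1], [512.0, 194.3]]
2689.0 [[262, 159], [266, 207], [312, 206], [312, 153], [273, 153]]
```

View pics/k.png

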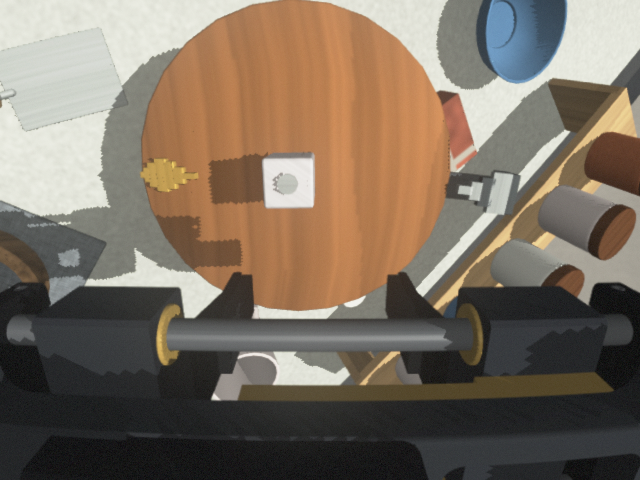

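The view matches prediction within 2 px: knob top (288,181), leaf tip (142,174), pointer (450–518, 190). Aligning and descending.

```bash
python3 - <<'E'
from g import *
go(Rk(.445),dw([0,0,.17]),"pre")
go(Rk(.445),dw([0,0,.096]),"grasp")
E
```

```text
pre shift [0.451, -0.176, 0.104] turn [-0.001, 0.001, -0.003] tcp [ 0.532 -0.068  0.284]
grasp shift [0.452, -0.174, 0.844] turn [-0.001, 0.001, -0.003] tcp [ 0.562 -0.059  0.217]
```

Request:
play_rows --increments '[[[0.25, -0.1, 0.05, 0, 0, 0, 0.5], [0.45, -0.175, 0.1, 0, 0, 0, 0.5], [0.45, -0.175, 0.1, 0, 0, 0, 0.5], [0.45, -0.175, 0.4, 0, 0, 0, 0.3], [0.45, -0.175, 0.65, 0, 0, 0, 0.3], [0.45, -0.175, 0.84, 0, 0, 0, 0.3], [0.45, -0.175, 0.84, 0, 0, 0, 0.3]]]'

```text
time: 10.5
position: [0.5617, -0.0577, 0.2154]
tool_rot: [1.115, 2.556, 0.403]
ft_force: [0.1, 0.2, 0.3]
grip_width: 0.651
grip_force: 0.0
```

Request:
play_rows --increments '[[[0, 0, 0, 0, 0, 0, -1], [0, 0, 0, 0, 0, 0, -1], [0, 0, 0, 0, 0, 0, -1], [0, 0, 0, 0, 0, 0, -1], [0, 0, 0, 0, 0, 0, -1], [0, 0, 0, 0, 0, 0, -1]]]' --squeeze 40

```text
time: 11.1
position: [0.5609, -0.059, 0.2179]
tool_rot: [1.114, 2.554, 0.402]
ft_force: [-6.4, -4.5, 3.3]
grip_width: 0.338
grip_force: 39.9
```

```bash
python3 - <<'E'
from g import *
go(Rk(.445),dw([0,0,.096]),"grasp")
E
```

```text
grasp shift [-0.001, 0.005, 0.012] turn [-0.002, 0.001, -0.004] tcp [ 0.562 -0.059  0.217]
```

Request:
play_rows --increments '[[[0, 0, 0, 0, 0, 0.04, -1], [0, 0, 0, 0, 0, 0.1, -1], [0, 0, 0, 0, 0, 0.17, -1], [0, 0, 0, 0, 0, 0.24, -1], [0, 0, 0, 0, 0, 0.3, -1], [0, 0, 0, 0, 0, 0.3, -1]]]'

```text
time: 11.7
position: [0.5604, -0.0593, 0.2177]
tool_rot: [1.719, 2.269, 0.509]
ft_force: [-6.9, -4.6, 3.8]
grip_width: 0.343
grip_force: 39.8
```

```bash
cat > q.py <<'E'
from g import *
st=ctrl.get_state();Rt=Ro.from_rotvec(st["tool_rot"]).as_matrix();y=R.T@Rt[:,1];a=((np.array(st["position"])-o)@R)
phi=np.arctan2(y[1],y[0]);print("phi",phi.round(3),"tcp dish mm",(a*1e3).round(1),"axis err",(R.T@Rt[:,2]).round(3),"j",np.round(st["joint_positions"],2),"F",np.round(st["ft_force"],1),"M",np.round(st["torque"],2))
E
python3 q.py
```

```text
phi -0.035 tcp dish mm [-1.1 -0.3 97.2] axis err [-0.004 -0.002 -1.   ] j [ 0.04 -0.02  0.12  2.05 -0.28  0.74  0.6 ] F [-6.9 -4.6  3.8] M [-1.24  2.26 -0.29]
```

Request:
play_rows --increments '[[[0, 0, 0, 0, 0, 0.06, -1], [0, 0, 0, 0, 0, 0.13, -1], [0, 0, 0, 0, 0, 0.2, -1], [0, 0, 0, 0, 0, 0.27, -1], [0, 0, 0, 0, 0, 0.34, -1], [0, 0, 0, 0, 0, 0.41, -1], [0, 0, 0, 0, 0, 0.48, -1], [0, 0, 0, 0, 0, 0.55, -1]]]'

```text
time: 12.5
position: [0.5596, -0.0591, 0.2171]
tool_rot: [2.644, 1.409, 0.644]
ft_force: [-10.0, -6.7, 6.9]
grip_width: 0.341
grip_force: 40.2
```

```bash
python3 q.py
```

```text
phi -0.901 tcp dish mm [-1.9  0.1 97.1] axis err [-0.006 -0.001 -1.   ] j [ 0.05 -0.02  0.1   2.05 -0.28  0.74 -0.26] F [-10.   -6.7   6.9] M [-0.79  2.82  0.17]
```

Request:
play_rows --increments '[[[0, 0, 0, 0, 0, 0.06, -1], [0, 0, 0, 0, 0, 0.13, -1], [0, 0, 0, 0, 0, 0.2, -1], [0, 0, 0, 0, 0, 0.27, -1], [0, 0, 0, 0, 0, 0.34, -1], [0, 0, 0, 0, 0, 0.41, -1], [0, 0, 0, 0, 0, 0.48, -1], [0, 0, 0, 0, 0, 0.55, -1]]]'

```text
time: 13.3
position: [0.5591, -0.0582, 0.2169]
tool_rot: [-2.964, -0.171, -0.627]
ft_force: [-12.5, -4.5, 6.3]
grip_width: 0.342
grip_force: 40.2
```

```bash
python3 q.py
```

```text
phi -1.765 tcp dish mm [-2.2  1.1 97. ] axis err [-0.007  0.001 -1.   ] j [ 0.06 -0.02  0.09  2.05 -0.28  0.74 -1.13] F [-12.5  -4.5   6.3] M [-0.02  2.78  0.48]
```

Request:
play_rows --increments '[[[0, 0, 0, 0, 0, 0.06, -1], [0, 0, 0, 0, 0, 0.13, -1], [0, 0, 0, 0, 0, 0.2, -1], [0, 0, 0, 0, 0, 0.27, -1], [0, 0, 0, 0, 0, 0.34, -1], [0, 0, 0, 0, 0, 0.41, -1], [0, 0, 0, 0, 0, 0.48, -1], [0, 0, 0, 0, 0, 0.55, -1]]]'

```text
time: 14.1
position: [0.5594, -0.0573, 0.2172]
tool_rot: [-2.634, 1.033, -0.478]
ft_force: [-12.3, -1.7, 6.2]
grip_width: 0.343
grip_force: 40.0
```

Request:
play_rows --increments '[[[0, 0, 0, 0, 0, 0.04, -1], [0, 0, 0, 0, 0, 0.08, -1], [0, 0, 0, 0, 0, 0.09, -1], [0, 0, 0, 0, 0, 0.09, -1], [0, 0, 0, 0, 0, 0.09, -1]]]'

```text
time: 14.6
position: [0.5595, -0.0572, 0.2172]
tool_rot: [-2.541, 1.204, -0.448]
ft_force: [-12.1, -1.7, 6.2]
grip_width: 0.342
grip_force: 40.0
```

```bash
python3 q.py
```

```text
phi -2.765 tcp dish mm [-1.5  1.9 96.9] axis err [-0.006  0.002 -1.   ] j [ 0.08 -0.02  0.08  2.05 -0.28  0.74 -2.13] F [-12.1  -1.7   6.2] M [0.25 2.47 0.32]
```

Releasing and backing off to measure the leaf against the pointer.

Request:
play_rows --increments '[[[0, 0, 0, 0, 0, 0, -0.1], [0, 0, 0, 0, 0, 0, 0.3], [0, 0, 0, 0, 0, 0, 0.3], [0, 0, -0.3, 0, 0, 0, 0.3], [0, 0, -0.7, 0, 0, 0, 0.3], [-0.3, 0, -0.84, 0, 0, 0, 0.3], [-0.45, 0, -0.84, 0, 0, 0, 0.3], [-0.45, 0, -0.84, 0, 0, 0, 0.3]]]'

```text
time: 15.4
position: [0.5003, -0.0301, 0.2864]
tool_rot: [-2.541, 1.198, -0.454]
ft_force: [0.7, 0.6, -0.1]
grip_width: 0.65
grip_force: 0.0
```

```bash
cat > look.py <<'E'
from g import *
import sys
s=ctrl.get_state();i=ctrl.get_image("wrist")[:,:,::-1];cv2.imwrite("pics/%s.png"%sys.argv[1],i)
json.dump({k:np.array(s[k]).tolist() for k in("position","tool_rot")},open("s3.json","w"))
h=cv2.cvtColor(i,cv2.COLOR_BGR2HSV)
m=((h[...,0]>18)&(h[...,0]<30)&(h[...,1]>120)&(h[...,2]>60)).astype(np.uint8);m[270:]=0
n,l,stt,ce=cv2.connectedComponentsWithStats(m);print(stt[1:][stt[1:,4]>60].tolist())
def polar(px,hh): a=(onplane("wrist",px,o+hh*R[:,2],R[:,2],s)-o)@R;return np.hypot(a[:,0],a[:,1]),np.arctan2(a[:,1],a[:,0])
k=1+np.argmax(stt[1:,4]);ys,xs=np.nonzero(l==k);r,t=polar(np.c_[xs,ys],.014)
print("leaf mean angle",t.mean().round(4),"tip angle",t[r>r.max()-.006].mean().round(4),"r",r.min().round(3),r.max().round(3))
print("pointer pred",proj("wrist",[dw([q*np.cos(.345),q*np.sin(.345),.007]) for q in(.119,.164)],s).round().tolist())
E
python3 look.py rel
```

```text
[[167, 156, 60, 34, 1203]]
leaf mean angle 0.3837 tip angle 0.3786 r 0.069 0.112
pointer pred [[161.0, 166.0], [102.0, 164.0]]
```

View pics/rel.png

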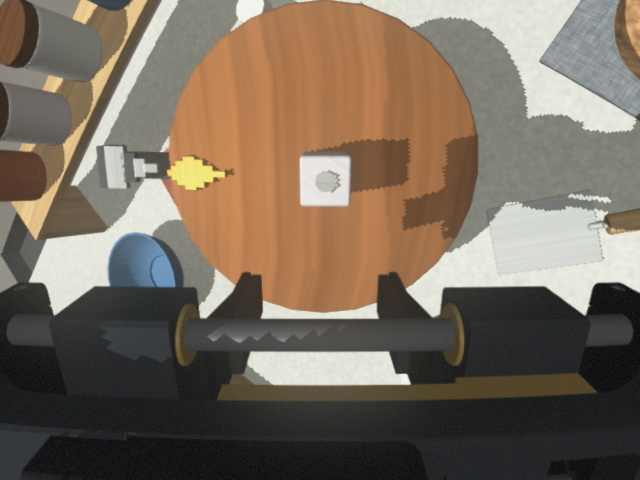

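The leaf, centred at (197,173), lies just short of the pointer (arm end (167,166), wedge (98–128, 146–190)), so there is a small residual. I'll measure the pointer's edges in this image.

```bash
python3 - <<'E'
from g import *
s=json.load(open("s3.json"));i=cv2.imread("pics/rel.png");g=cv2.cvtColor(i,cv2.COLOR_BGR2GRAY)
for c in (104,112,120,126,140,148,160): print(c,g[136:200:2,c].tolist())
def polar(px,hh): a=(onplane("wrist",px,o+hh*R[:,2],R[:,2],s)-o)@R;return [(x*1e3).round(1).tolist() for x in np.hypot(a[:,:1],a[:,1:2])],np.arctan2(a[:,1],a[:,0]).round(3)
print(polar([(100.5,168.5),(128,166),(168,165.5)],.007))
print(polar([(300,155),(350,155),(350,206),(301,206),(325,180.5)],.06))
E
```

```text
104 [228, 227, 225, 188, 131, 184, 206, 188, 173, 162, 154, 138, 134, 117, 117, 111, 109, 110, 108, 108, 109, 109, 109, 110, 109, 107, 126, 130, 130, 130, 136, 135]
112 [128, 125, 130, 130, 112, 171, 211, 211, 208, 211, 210, 211, 210, 208, 211, 211, 211, 211, 212, 209, 212, 213, 214, 214, 214, 213, 167, 133, 133, 137, 134, 133]
120 [127, 129, 127, 131, 123, 159, 206, 208, 197, 190, 188, 190, 204, 205, 206, 206, 207, 207, 206, 204, 204, 206, 206, 205, 205, 206, 170, 135, 136, 136, 135, 130]
126 [134, 133, 135, 135, 129, 101, 89, 85, 86, 105, 105, 107, 107, 106, 108, 106, 108, 109, 108, 109, 109, 112, 108, 120, 145, 153, 144, 133, 133, 133, 132, 132]
140 [128, 127, 128, 131, 128, 127, 128, 128, 82, 76, 75, 123, 200, 199, 198, 198, 200, 199, 197, 199, 172, 97, 110, 129, 147, 206, 229, 230, 230, 228, 228, 228]
148 [128, 130, 128, 128, 130, 129, 132, 128, 79, 77, 73, 80, 79, 84, 177, 200, 201, 197, 142, 81, 82, 159, 226, 229, 229, 227, 230, 231, 230, 228, 228, 227]
160 [129, 131, 132, 132, 131, 130, 135, 173, 116, 77, 78, 76, 79, 81, 81, 82, 81, 81, 78, 79, 92, 126, 221, 227, 229, 232, 229, 227, 227, 228, 230, 232]
([[165.6], [143.9], [113.4]], array([0.363, 0.35 , 0.343]))
([[20.3], [21.5], [21.8], [20.0], [1.0]], array([-0.462, -1.979,  2.772,  1.219, -2.349]))
```

```bash
python3 - <<'E'
from g import *
s=json.load(open("s3.json"));i=cv2.imread("pics/rel.png");h=cv2.cvtColor(i,cv2.COLOR_BGR2HSV)
def pol(px,hh): a=(onplane("wrist",px,o+hh*R[:,2],R[:,2],s)-o)@R+[.0007,.0007,0];return np.hypot(a[:,0],a[:,1]),np.arctan2(a[:,1],a[:,0])
print("wedge",pol([(112,166.8),(120,167),(140,167.5),(148,167.7)],.007))
m=((h[...,0]>18)&(h[...,0]<30)&(h[...,1]>120)&(h[...,2]>60));m[270:]=0
for c in range(166,232,5):
    y=np.nonzero(m[:,c])[0]
    if len(y):
        r0=pol([(c,y.mean())],.012)[0][0];hh=.004+.018-.011*np.clip((r0-.072)/.043,0,1);r,t=pol([(c,y.mean())],hh);print(c,y.min(),y.max(),r.round(3),t.round(3))
E
```

```text
wedge (array([0.15732801, 0.15111186, 0.13572476, 0.12962562]), array([0.35776183, 0.35848295, 0.36041645, 0.36125492]))
171 166 176 [0.11] [0.376]
176 161 180 [0.106] [0.372]
181 160 185 [0.102] [0.385]
186 156 189 [0.098] [0.384]
191 156 189 [0.094] [0.377]
196 158 189 [0.091] [0.391]
201 159 187 [0.087] [0.386]
206 165 182 [0.083] [0.39]
211 165 181 [0.079] [0.385]
216 170 177 [0.075] [0.388]
221 171 177 [0.071] [0.392]
226 175 175 [0.068] [0.402]
```

Leaf is at about 0.380 and the pointer at about 0.358 in the same image (0.345 earlier), so it needs about 0.026 rad more. Regripping for a small correction.

```bash
python3 q.py; python3 - <<'E'
from g import *
go(Rk(-2.765),dw([0,0,.17]),"pre")
go(Rk(-2.765),dw([-.0007,-.0003,.096]),"grasp")
E
```

```text
phi -2.762 tcp dish mm [-15.8  44.5 179.6] axis err [-0.001 -0.    -1.   ] j [ 0.08 -0.23  0.03  2.09 -0.21  0.89 -2.24] F [-0.3 -0.7 -0.7] M [-0.01  0.55 -0.03]
pre shift [0.472, 0.019, 0.096] turn [0.001, 0.0, 0.002] tcp [ 0.532 -0.068  0.284]
grasp shift [0.472, 0.026, 0.836] turn [0.001, 0.0, 0.002] tcp [ 0.561 -0.059  0.217]
```

Request:
play_rows --increments '[[[0.25, 0.01, 0.05, 0, 0, 0, 0.3], [0.47, 0.025, 0.1, 0, 0, 0, 0.3], [0.47, 0.025, 0.1, 0, 0, 0, 0.3], [0.47, 0.025, 0.4, 0, 0, 0, 0.3], [0.47, 0.025, 0.65, 0, 0, 0, 0.3], [0.47, 0.025, 0.83, 0, 0, 0.002, 0.3], [0.47, 0.025, 0.83, 0, 0, 0.002, 0.3]]]'

```text
time: 16.15
position: [0.56, -0.0591, 0.2138]
tool_rot: [-2.54, 1.207, -0.445]
ft_force: [-0.4, 0.3, -0.0]
grip_width: 0.646
grip_force: 0.0
```

Request:
play_rows --increments '[[[0, 0, 0, 0, 0, 0, -1], [0, 0, 0, 0, 0, 0, -1], [0, 0, 0, 0, 0, 0, -1], [0, 0, 0, 0, 0, 0, -1], [0, 0, 0, 0, 0, 0, -1], [0, 0, 0, 0, 0, 0.008, -1], [0, 0, 0, 0, 0, 0.016, -1], [0, 0, 0, 0, 0, 0.016, -1]]]'

```text
time: 16.95
position: [0.5611, -0.0605, 0.2188]
tool_rot: [-2.518, 1.238, -0.449]
ft_force: [-6.1, -1.7, 5.6]
grip_width: 0.34
grip_force: 40.0
```

```bash
python3 q.py
```

```text
phi -2.794 tcp dish mm [-0.4 -1.6 98.1] axis err [ 0.    -0.001 -1.   ] j [ 0.08 -0.02  0.09  2.05 -0.28  0.74 -2.15] F [-6.1 -1.7  5.6] M [-0.25  1.17 -0.05]
```

Request:
play_rows --increments '[[[0, 0, 0, 0, 0, 0, -0.1], [0, 0, 0, 0, 0, 0, 0.3], [0, 0, 0, 0, 0, 0, 0.3], [0, 0, -0.3, 0, 0, 0, 0.3], [0, 0, -0.7, 0, 0, 0, 0.3], [-0.3, 0, -0.84, 0, 0, 0, 0.3], [-0.45, 0, -0.84, 0, 0, 0, 0.3], [-0.45, 0, -0.84, 0, 0, 0, 0.3]]]'

```text
time: 17.75
position: [0.5002, -0.0324, 0.2868]
tool_rot: [-2.521, 1.232, -0.447]
ft_force: [-0.2, 0.2, 0.1]
grip_width: 0.651
grip_force: 0.0
```

```bash
python3 look.py rel2; python3 - <<'E'
from g import *
s=json.load(open("s3.json"));i=cv2.imread("pics/rel2.png");h=cv2.cvtColor(i,cv2.COLOR_BGR2HSV);g=h[...,2].astype(int)
def pol(px,hh): a=(onplane("wrist",px,o+hh*R[:,2],R[:,2],s)-o)@R;return np.hypot(a[:,0],a[:,1]).round(3),np.arctan2(a[:,1],a[:,0]).round(3)
x0,y0=proj("wrist",[dw([.15*np.cos(.35),.15*np.sin(.35),.007])],s)[0].astype(int)
for c in range(x0-6,x0+34,5):
    y=[r for r in range(y0-28,y0+28) if 160<g[r,c]<222 and h[r,c,1]<40];print(c,y[:1],y[-1:],len(y),pol([(c,np.mean(y))],.007) if y else "")
m=((h[...,0]>18)&(h[...,0]<30)&(h[...,1]>120)&(h[...,2]>60));m[270:]=0
ys,xs=np.nonzero(m);r0,_=pol(np.c_[xs,ys],.014);t=[pol([(x,y)],.022-.011*np.clip((a-.072)/.043,0,1))[1][0] for x,y,a in zip(xs,ys,r0)]
print("leaf",np.mean(t),"outer",np.mean(np.array(t)[r0>.1]))
E
```

```text
[[164, 159, 59, 34, 1166]]
leaf mean angle 0.3573 tip angle 0.3531 r 0.069 0.112
pointer pred [[158.0, 172.0], [100.0, 173.0]]
112 [155] [196] 42 (array([0.155]), array([0.358]))
117 [155] [195] 41 (array([0.151]), array([0.356]))
122 [182] [196] 15 (array([0.149]), array([0.427]))
127 [] [] 0 
132 [167] [182] 16 (array([0.139]), array([0.355]))
137 [167] [197] 18 (array([0.136]), array([0.365]))
142 [171] [189] 15 (array([0.132]), array([0.379]))
147 [171] [186] 9 (array([0.128]), array([0.364]))
leaf 0.3531346483704974 outer 0.3544583333333333
```

The leaf (0.354 rad) and the pointer (0.356 rad) now agree in the same image, and the gripper is clear of everything. Handing in.

```bash
python3 -c "
from bench import ctrl
print(ctrl.close_job())"
```

```text
the job is handed in; nothing more can be done
None
```

The cork ring lies flat and wholly on the mat, the leaf tip points at the pointer to within about 0.01 rad by the camera, the gripper has let go, and the job was handed in at about 18 s.

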